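# Hang the cup basket on the spring-balanced swing arm

### The arm

A 6-joint arm with a two-finger parallel gripper is mounted at the origin on the work surface. World frame = base frame: x ahead of the robot, y to its left, z up, the work surface at z = 0. Lengths are in m, angles in rad, forces in N, time in s.
With the tool pointing down it reaches from about 0.35 to 0.85 m from the base axis. Payload 8.1 kg.
Tool frame: the origin (TCP) lies where the fingers leave the gripper's body, on its centre line; the fingertips stand 84 mm ahead of it and the grasp point (between the pads) lies 65 mm ahead of it; z points along the fingers, y is the line along which they close (so a half turn about z gives the same grasp; the last joint's range is limited). The gripper opens to 93 mm and grips with 3 to 60 N. Pads are 15 mm wide; open, the fingers measure 128 mm over their backs; the gripper's body (75 mm by 188 mm) begins 65 mm behind the grasp point.
Start: joints at [1.186, 0.13, 1.488, -0, 1.523, -0.085], TCP at [0.177, 0.573, 0.303] pointing down, gripper open.
Joint ranges: [-2.96, 2.96], [-0.89, 2.26], [0.02, 2.5], [-1.34, 4.48], [0, 2.73], [-2.66, 2.66]. Speed limits (rad/s): [2.39, 2.39, 2.79, 3.14, 3.14, 3.14].

### API

Orientations are given as a rotation vector (axis times angle).
In Python, from plant import robot gives the robot as it stands.
- The arm moves only by the shell command python3 -m jog 'ROWS' [FORCE]. ROWS is text: rows parted by semicolons, each of 5 numbers parted by spaces: the opening, from 0 (shut) to 1 (fully open), then the shift along the tool's x, y, z in m, then the turn about the tool's z in degrees. A call has 1 to 10 rows; each row shifts and turns the commanded pose from where the row before left it, along the tool's axes as they then stand; what a row does not reach is not made up. A row lasts 1/12 s, in which the tool goes at most 41.7 mm and 7.16 degrees, less where a joint would pass 70% of its speed; a pose out of reach is approached as far as the arm can. A call with a gripper value outside its range is refused whole. The fingers move at their own pace and stop on an object; FORCE is the grip in N (left out, the last holds). Time passes only in rows, so rows that do not move let the fingers close. It gives the time, the measured TCP pose, the force, the opening and the grip force at its end, in the units of the state.
- robot.read_state(): the state, without advancing time (a new reading comes with each control period).
- robot.read_camera(name): name is "side" or "top" or "wrist"; returns a dict with "color" (384x512x3 uint8, red, green, blue), "intrinsics" (3x3 intrinsics, pixels), "pose" (4x4, takes a point from camera to world coordinates); the wrist camera has in their place "tool_from_camera" (4x4, takes a point from camera to tool coordinates, whose origin is the TCP and whose axes are the flange's). Camera axes: x right, y down, z forward; pixel columns grow to the right and rows downward; lengths in m; the calibration is good to about 2 mm. A picture is of the moment at which its call begins: read the wrist's pose just before it. There is no depth.
- robot.close_job(): hands the job in; it is judged then, once.
The state is a dict: "t": time; "q": joint angles; "dq": joint speeds; "joint_torque": joint torques, N m; "tool_pos": TCP position; "orientation": TCP orientation; "force": force on the tool from outside, world axes, zero at the start; "wrist_torque": the same for the moment, N m; "opening": finger opening in m; "gripper_force": force on a finger pad.
Only numpy, scipy, OpenCV 4.12 (cv2) and the standard library are available. Lean on these libraries where they do the work, as an engineer would, in place of code of your own. Each camera call takes 0.05 s, during which the arm holds its last target. There are 200 camera calls.

### The job

Pick up the steel basket of sample cups by its blue grip and hang the middle of its bar in the yellow saddle of the spring-balanced swing arm. The arm sinks under the load, how far depends on the basket's unknown weight: ease it down slowly while holding on, let go only when the arm carries the whole weight and is at balance, so that it neither drops nor springs back, and never force it down. Keep the basket upright, and leave it hanging still and the other things on the bench where they are.

Things in the scene. Friction and masses are not known exactly. Their poses are not given: they have to be found in the camera images.
- basket: Steel basket of white sample cups, 90 (x) x 110 (y) x 45 mm, cups to 57 mm high; mass unknown, under 0.8 kg. Stands upright on the bench at either side. Origin: centre of its underside, z up. A rigid steel bail stands on its y walls: uprights at y = +-49 mm and a straight level bar, 8 mm diameter, along y, underside 115 mm above the origin. The blue grip stands on the middle of the bar.
- grip (a point): Centre of the basket's blue grip block: 20 mm (basket x) x 16 mm (basket y: pinch it this way, fingers closing along the bar) x 50 mm high. 148 mm above the basket's underside, 29 mm above the bar's axis. Axes as the basket.
- bar (a point): Middle of the axis of the basket's bar, 119 mm above the basket's underside. Axes as the basket; the bar lies along y.
- saddle (a point): Where the middle of the bar's axis lies when hung: 4 mm over the floor of the yellow saddle near the arm's free end. Axes: -x outward along the arm to its free end, y across (the way the bar must lie), z up. Floor 18 mm long (x), 24 mm wide (y), with 45-degree slopes at both ends that rise 10 mm; the outer one ends 22 mm out, at the free end. Floor 230 mm above the bench when unloaded.
- head: The arm's head, level however far it sinks: black end block and a level yellow beam, 24 mm wide and 14 mm deep, that carries the saddle. Origin at the block's pivot, 75 mm inward (+x) of the saddle's middle; beam free for 64 mm inward of it. Axes as the saddle. Bring the bar in from beyond the free end, beam between bar and cups, then inward over the saddle, and lower.
- swing_arm (a joint): Sink of the arm, rad: 0 = top stop (unloaded), 0.56 = bottom stop (saddle 99 mm lower); 0.1 rad is about 18 mm. Spring-borne: begins to sink at 0.7 to 1.7 N on the saddle (varies), then about 13 mm per newton. Lightly damped: a load let go out of balance drops or springs; quicker than 0.4 rad/s (0.07 m/s) counts as such. Over 15 N between bar and saddle counts as forced.
- swivel (a joint): Turn of the whole arm about its post, rad, 0 = arm points to the stand's -x, positive counter-clockwise from above. Stays where it is left, but about 1 N at the saddle pushes it aside. It may be left anywhere.
- stand: Fixed stand of the arm: base plate 150 x 150 mm, post and swivel to 210 mm high; two parallel links, 180 mm long, run from it to the head, raised 0.28 rad when unloaded, level at sink 0.28. So the saddle sinks on an arc: also outward, by 180 mm x (cos(0.28 - sink) - cos 0.28), at most 7 mm; a bar lowered dead straight wedges against a slope. Origin: centre of its underside.
- cup_rack: Bystander: dark rack with white cups, 90 x 110 x 62 mm, no bail. Origin: centre of its underside.
- bottle_left: Bystander: white jar with a green cap, diameter 52, height 110 mm. Origin: centre of its underside.
- bottle_right: Bystander: white jar with a blue cap, diameter 52, height 110 mm. Origin: centre of its underside.
- scanner: Bystander: hand scanner lying on the bench, 160 x 60 x 36 mm high. Origin at its underside.
Not all that is in view belongs to the job. Of the things like the basket, leave any that is orange, purple or red; of the rest the larger one is meant.

How it is judged:
By the outcome, as a careful person would: the job done as asked, in the order asked, and still so for the second after the job is handed in, with the robot touching nothing.
It also fails if it takes over 69 s, if anything falls off the work surface, if the arm or the gripper's body presses on something with over 40 N, if the wrist force passes 120 N, or if a joint passes its speed limit or range.

## Working session

There is one attempt and no reset: what is moved stays moved. The work goes in short steps, Python scripts to look and compute and a shell command to move; the robot and the scene stay as the last step left them, time stands still between calls to the robot, and variables do not carry over. Pictures are saved under pics/ and viewed, at most 10 in all, crops included, and the job is handed in when it is done.

```bash
mkdir -p pics
cat > h.py <<'E'
from plant import robot
import numpy as np, cv2
from scipy.spatial.transform import Rotation as R
def shot(n,f):
    s=robot.read_state(); c=robot.read_camera(n)
    cv2.imwrite('pics/'+f,c['color'][:,:,::-1])
    if n=='wrist':
        T=np.eye(4);T[:3,:3]=R.from_rotvec(s['orientation']).as_matrix();T[:3,3]=s['tool_pos']
        P=T@c['tool_from_camera']
    else: P=c['pose']
    np.savez('pics/'+f+'.npz',K=c['intrinsics'],P=np.array(P)); return c['color'],c['intrinsics'],np.array(P)
def load(f):
    d=np.load('pics/'+f+'.npz'); return d['K'],d['P']
def ray(K,P,u,v):
    d=P[:3,:3]@np.linalg.inv(K)@[u,v,1]; return P[:3,3],d/np.linalg.norm(d)
def onz(K,P,u,v,z):
    o,d=ray(K,P,u,v); return o+d*(z-o[2])/d[2]
def proj(K,P,p):
    c=np.linalg.inv(P)@np.r_[p,1]; u=K@c[:3]; return u[:2]/u[2]
def tri(a,b):
    (o1,d1),(o2,d2)=a,b
    t=np.linalg.lstsq(np.c_[d1,-d2],o2-o1,rcond=None)[0]
    x,y=o1+d1*t[0],o2+d2*t[1]; return (x+y)/2,np.linalg.norm(x-y)
E
python3 - <<'E'
from h import *
a=shot('top','t0.png');b=shot('side','s0.png')
cv2.imwrite('pics/ts0.png',cv2.resize(np.vstack([a[0],b[0]])[:,:,::-1],None,fx=.78,fy=.78))
for x in(a,b):print(x[1].round(1).tolist(),x[2].round(3).tolist())
s=robot.read_state();print({k:np.round(v,3).tolist() for k,v in s.items()})
E
```

```text
[[351.8, 0.0, 263.7], [0.0, 351.8, 190.5], [0.0, 0.0, 1.0]] [[-0.012, -0.995, 0.103, 0.379], [-1.0, 0.014, 0.017, 0.026], [-0.018, -0.103, -0.995, 1.348], [0.0, 0.0, 0.0, 1.0]]
[[375.2, 0.0, 254.9], [0.0, 375.2, 185.5], [0.0, 0.0, 1.0]] [[0.941, -0.203, 0.269, 0.191], [-0.337, -0.577, 0.744, -0.875], [0.004, -0.791, -0.612, 0.9], [0.0, 0.0, 0.0, 1.0]]
{'t': 0.1, 'q': [1.186, 0.131, 1.489, -0.0, 1.523, -0.085], 'dq': [-0.001, -0.004, -0.002, 0.001, -0.0, -0.002], 'joint_torque': [0.0, -56.135, -49.309, 0.077, 0.029, -0.0], 'tool_pos': [0.177, 0.573, 0.302], 'orientation': [-0.469, -3.106, 0.003], 'force': [0.173, -0.532, -0.211], 'wrist_torque': [0.012, 0.047, -0.006], 'gripper_force': 0.0, 'opening': 0.093}
```

View pics/t0.png

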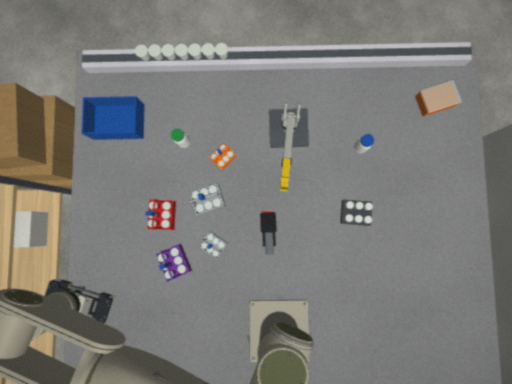

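View pics/s0.png

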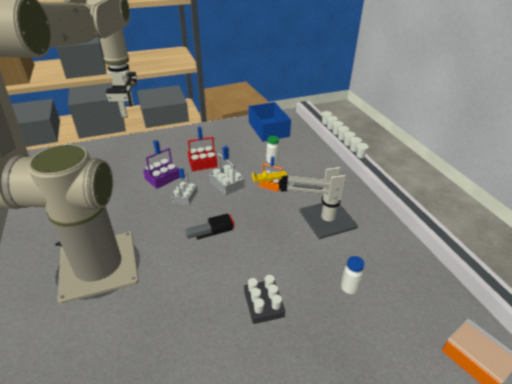

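The steel target basket is at about (207,199) in the top view and (227,180) in the side view. The smaller steel one is at (213,244), and the coloured ones are decoys. The yellow arm runs from (289,120) to its free end at (285,190).

Run:
```python
from h import *
a=cv2.imread('pics/t0.png');b=cv2.imread('pics/s0.png')
def comps(img,lo,hi,box):
    x0,y0,x1,y1=box;h=cv2.cvtColor(img,cv2.COLOR_BGR2HSV)[y0:y1,x0:x1];m=cv2.inRange(h,lo,hi)
    n,l,s,c=cv2.connectedComponentsWithStats(m)
    return [(c[i]+[x0,y0],s[i][4],l==i) for i in range(1,n) if s[i][4]>6]
for nm,im,box in(('t',a,(185,175,235,225)),('s',b,(205,140,245,200))):
    for c in comps(im,(105,110,40),(125,255,255),box):print(nm,'blue',c[0].round(1),c[1])
for nm,im,box in(('t',a,(270,150,300,200)),('s',b,(245,160,295,195))):
    for c in comps(im,(20,120,100),(34,255,255),box):
        ys,xs=np.nonzero(c[2]);r=cv2.minAreaRect(np.c_[xs,ys].astype(np.float32))
        print(nm,'yel',c[0].round(1),c[1],np.array(cv2.boxPoints(r)).round(1)+box[:2])
A=cv2.resize(a[140:230,180:315],None,fx=4,fy=4,interpolation=cv2.INTER_CUBIC)
B=cv2.resize(b[135:225,200:335],None,fx=4,fy=4,interpolation=cv2.INTER_CUBIC)
cv2.imwrite('pics/crop1.png',np.vstack([A,B])[:,:].copy() if 0 else np.hstack([A,B])[:, :] if 0 else cv2.resize(np.vstack([A,B]),None,fx=.83,fy=.83))
```

```text
t blue [200.9 196.6] 28
s blue [224.9 152.3] 66
t yel [285.  173.6] 249 [[279.89999962 189.90000153]
 [282.39999962 157.5999999 ]
 [290.5        158.19999981]
 [288.         190.5       ]]
s yel [267.8 175.8] 271 [[251.30000019 171.30000019]
 [285.59999847 167.80000019]
 [286.59999847 178.39999962]
 [252.4000001  181.89999962]]
```

View pics/crop1.png

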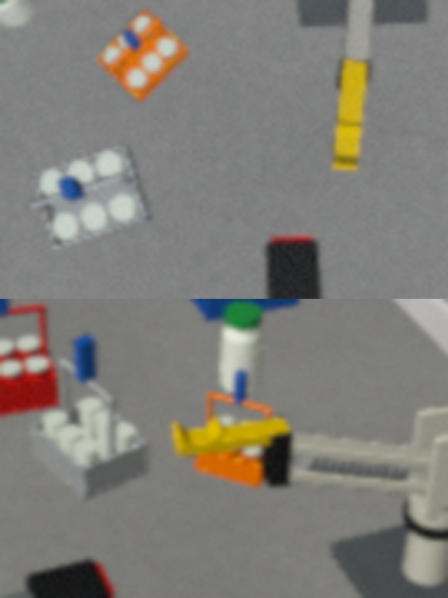

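Run:
```python
from h import *
kt=load('t0.png');ks=load('s0.png')
g,e=tri(ray(*kt,200.9,196.6),ray(*ks,224.9,152.3));print('grip',g.round(4),e)
f,e=tri(ray(*kt,284,189.5),ray(*ks,251.8,177));print('free end',f.round(4),e)
F=onz(*kt,284,190.2,.238);I=onz(*kt,286.5,157.9,.225)
print('end',F.round(3),'inner',I.round(3));d=I-F;d[2]=0;print(np.linalg.norm(d));d/=np.linalg.norm(d)
print('saddle',(F+.022*d).round(4),'yaw',np.degrees(np.arctan2(d[1],d[0])))
c=lambda u,v:(180+u/3.32,140+v/3.32)
p=[onz(*kt,*c(58,245),.0),onz(*kt,*c(150,215),.0)];d=p[1]-p[0];print('long edge',p,np.degrees(np.arctan2(d[1],d[0])),np.linalg.norm(d))
```

```text
grip [0.4847 0.262  0.1498] 0.0007799861239440156
free end [ 0.494  -0.0191  0.2305] 0.006149819040365746
end [ 0.494 -0.02   0.238] inner [ 0.6   -0.03   0.225]
0.10686625335753117
saddle [ 0.5159 -0.0217  0.238 ] yaw -5.6472623468773575
long edge [array([0.43227967, 0.30413683, 0.        ]), array([0.46560874, 0.19749933, 0.        ])] -72.64360092615172 0.11172457854550491
```

```bash
python3 -m jog '1 -.0276 -.0147 0 0;1 -.0276 -.0147 0 0;1 -.0276 -.0147 0 0;1 -.0276 -.0147 0 0;1 -.0276 -.0147 0 0;1 -.0276 -.0147 0 0;1 -.0276 -.0147 0 0' 40
python3 -m jog '1 -.0276 -.0147 0 0;1 -.0276 -.0147 0 0;1 -.0276 -.0147 0 0;1 -.0276 -.0147 0 0;1 -.0276 -.0147 0 0;1 -.0276 -.0147 0 -6.9;1 -.0276 -.0147 0 -6.9;1 0 0 0 -6.9;1 0 0 0 -6.9;1 0 0 0 -6.9'
python3 - <<'E'
from h import *
im,K,P=shot('wrist','w1.png');s=robot.read_state();print(s['tool_pos'],s['orientation'],P.round(3).tolist())
print(proj(K,P,[.485,.262,.173]))
E
```

```text
t: 0.68
tool_pos: [0.332, 0.4165, 0.3023]
orientation: [-0.469, -3.106, 0.001]
force: [0.6, -0.0, -0.2]
opening: 0.0929
gripper_force: 0.0
t: 1.52
tool_pos: [0.4884, 0.2645, 0.302]
orientation: [0.48, -3.103, 0.0]
force: [-1.3, -0.1, -1.0]
opening: 0.093
gripper_force: 0.0
[0.48817576 0.26474825 0.30209248] [ 4.95003147e-01 -3.10117444e+00  4.48933647e-04] [[-0.301, 0.917, 0.262, 0.414], [0.953, 0.29, 0.083, 0.241], [0.0, 0.275, -0.961, 0.385], [0.0, 0.0, 0.0, 1.0]]
[253.08688904 209.57079986]
```

View pics/w1.png

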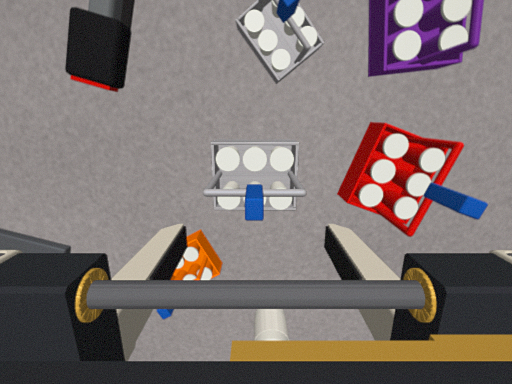

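The target basket is centred in the wrist view. Its bar runs level from (205,192) to (305,193) and the grip is at (254,201).

```bash
cat > m.py <<'E'
from h import *
def grip(f,box,zt):
    im=cv2.imread('pics/'+f);K,P=load(f);x0,y0,x1,y1=box
    m=cv2.inRange(cv2.cvtColor(im,cv2.COLOR_BGR2HSV)[y0:y1,x0:x1],(100,120,40),(128,255,255))
    ys,xs=np.nonzero(m);u,v=xs.mean()+x0,ys.mean()+y0
    print('blue',u,v,xs.min()+x0,xs.max()+x0,ys.min()+y0,ys.max()+y0);return onz(K,P,u,v,zt)
def bar(f,cols,r0,r1,z):
    g=cv2.cvtColor(cv2.imread('pics/'+f),cv2.COLOR_BGR2GRAY).astype(float);K,P=load(f)
    return [onz(K,P,*p,z) for p in cols]
E
python3 - <<'E'
from m import *
print(grip('w1.png',(235,175,275,230),.150))
K,P=load('w1.png');a=onz(K,P,206,192,.119);b=onz(K,P,304,192.7,.119);d=a-b
print(a,b,(a+b)/2,np.degrees(np.arctan2(d[1],d[0])),np.linalg.norm(d))
s=robot.read_state();M=R.from_rotvec(s['orientation']).as_matrix();print('tool y',np.degrees(np.arctan2(M[1,1],M[0,1])))
E
```

```text
blue 253.6072607260726 202.45544554455446 245 262 185 219
[0.48596108 0.26262075 0.15      ]
[0.49940334 0.21549916 0.119     ] [0.46981986 0.31157191 0.119     ] [0.4846116  0.26353553 0.119     ] -72.88493718816618 0.10052439729050267
tool y 108.13786921913872
```

```bash
python3 -m jog '1 .0035 -.001 0.014 1;1 0 0 .0182 0;1 0 0 .0182 0;1 0 0 .0182 0;1 0 0 .0182 0;1 0 0 0 0;0 0 0 0 0;0 0 0 0 0;0 0 0 0 0;0 0 0 0 0' 40
python3 -m jog '0 0 0 0 0;0 0 0 0 0;0 0 0 0 0' 40
```

```text
t: 2.4
tool_pos: [0.4857, 0.2637, 0.2175]
orientation: [-0.445, 3.108, 0.001]
force: [-0.9, -0.7, -0.4]
opening: 0.0709
gripper_force: 0.0
t: 2.65
tool_pos: [0.4852, 0.2634, 0.2164]
orientation: [-0.446, 3.109, 0.0]
force: [0.5, 0.7, 0.9]
opening: 0.0506
gripper_force: 0.0
```

```bash
cat >> m.py <<'E'
def avg(n=10):
    F=[];T=[]
    for _ in range(n):
        robot.read_camera('wrist');s=robot.read_state();F.append(s['force']);T.append(np.r_[s['joint_torque'],s['wrist_torque']])
    F=np.array(F);print('F',F.mean(0).round(3),'sd',F.std(0).round(2),'jt',np.mean(T,0).round(3),'sd',np.std(T,0).round(3),'z',s['tool_pos'],'t',s['t'],'n',n);return F.mean(0)
E
python3 -c "
from m import *
avg(8)"
python3 -m jog '0 0 0 0 0;0 0 0 0 0;0 0 0 0 0;0 0 0 0 0;0 0 0 0 0' 40
```

```text
F [-0.115 -0.204 -0.064] sd [0.64 0.22 0.4 ] jt [ 2.0000e-03 -5.0305e+01 -4.7237e+01 -5.0000e-03  8.0000e-02  2.0000e-03
  4.5000e-02  2.9000e-02  1.5000e-02] sd [0.002 0.035 0.041 0.    0.002 0.001 0.03  0.032 0.025] z [0.48499297 0.26330738 0.21589913] t 3.05 n 8
t: 3.47
tool_pos: [0.4849, 0.2631, 0.2158]
orientation: [0.446, -3.109, 0.001]
force: [-0.8, -2.4, -1.2]
opening: 0.0156
gripper_force: 39.9
```

```bash
python3 -m jog '0 0 0 -.003 0;0 0 0 -.01 0;0 0 0 -.018 0;0 0 0 -.018 0;0 0 0 -.018 0;0 0 0 -.018 0;0 0 0 -.018 0;0 0 0 -.018 0;0 0 0 -.015 0;0 0 0 -.007 0'
python3 -m jog '0 0 0 0 0;0 0 0 0 0;0 0 0 0 0;0 0 0 0 0'
python3 -c "
from m import *
avg(8)"
```

```text
t: 4.3
tool_pos: [0.4853, 0.2637, 0.3618]
orientation: [-0.446, 3.107, 0.002]
force: [0.2, -0.6, -6.5]
opening: 0.0158
gripper_force: 39.9
t: 4.63
tool_pos: [0.4845, 0.2631, 0.3572]
orientation: [0.446, -3.107, 0.001]
force: [-0.2, 0.8, -7.3]
opening: 0.0157
gripper_force: 39.9
F [ 0.    -0.188 -7.212] sd [0.56 0.59 0.54] jt [ 8.0000e-03 -5.2758e+01 -5.3621e+01 -6.0000e-03  9.2000e-02 -1.0000e-03
  4.5000e-02 -8.0000e-03 -9.0000e-03] sd [0.006 0.141 0.115 0.001 0.005 0.    0.028 0.042 0.027] z [0.48503015 0.26329198 0.35881739] t 5.0333 n 8
```

```bash
python3 -m jog '0 0 0 -.012 0;0 0 0 -.018 0;0 0 0 -.015 0;0 .004 -.008 0 0;0 .0084 -.0155 0 0;0 .0084 -.0155 0 0;0 .0084 -.0155 0 0;0 .0084 -.0155 0 0;0 .0084 -.0155 0 0;0 .0084 -.0155 0 0'
python3 -m jog '0 .0084 -.0155 0 0;0 .0084 -.0155 0 0;0 .0084 -.0155 0 0;0 .0084 -.0155 0 0;0 .0084 -.0155 0 0;0 .0084 -.0155 0 0;0 .0084 -.0155 0 0;0 .0084 -.0155 0 0;0 .0084 -.0155 0 0;0 .004 -.008 0 0'
python3 -m jog '0 0 0 0 4;0 0 0 0 5;0 0 0 0 5;0 0 0 0 5;0 0 0 0 3.7;0 0 0 .008 0;0 0 0 .014 0;0 0 0 .014 0;0 0 0 .009 0;0 0 0 0 0'
python3 - <<'E'
from m import *
a=shot('top','t2.png');w=shot('wrist','w2.png');b=shot('side','s2.png')[0]
s=robot.read_state();print(s['tool_pos'],s['orientation'],s['t'])
M=R.from_rotvec(s['orientation']).as_matrix();print('tool y',np.degrees(np.arctan2(M[1,1],M[0,1])))
B=cv2.resize(b[130:230,200:328],(512,400),interpolation=cv2.INTER_CUBIC)
cv2.imwrite('pics/ws2.png',cv2.resize(np.vstack([w[0][:,:,::-1],B[:,:,::-1]]),None,fx=.76,fy=.76))
E
```

```text
t: 5.87
tool_pos: [0.4607, 0.1498, 0.4037]
orientation: [0.446, -3.11, 0.001]
force: [0.3, 0.0, -7.1]
opening: 0.0159
gripper_force: 40.0
t: 6.7
tool_pos: [0.4255, -0.0147, 0.4038]
orientation: [0.444, -3.11, 0.002]
force: [-1.1, 0.2, -7.4]
opening: 0.0155
gripper_force: 40.0
t: 7.53
tool_pos: [0.4252, -0.0127, 0.3559]
orientation: [-0.172, -3.133, -0.001]
force: [-0.8, 0.1, -7.6]
opening: 0.0157
gripper_force: 40.0
[ 0.42634762 -0.01282931  0.35942474] [ 1.73577945e-01  3.13622441e+00 -1.15801386e-04] 7.6833
tool y 83.66426167562842
```

View pics/ws2.png

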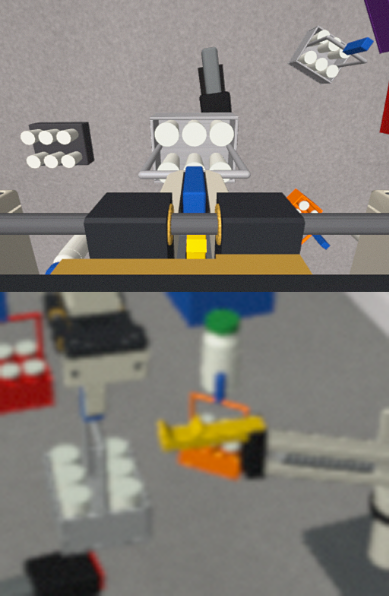

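Wrist view: the bar and grip (grip column about 255) are ahead of the yellow beam, which shows between the fingers at about (258,322). Side view: the basket hangs upright, outside the free end.

```bash
cat > sad.py <<'E'
from m import *
def toolxy(p):
    s=robot.read_state();M=R.from_rotvec(s['orientation']).as_matrix();return M.T@(p-s['tool_pos'])
E
python3 - <<'E'
from sad import *
im=cv2.imread('pics/w2.png');K,P=load('w2.png')
m=cv2.inRange(cv2.cvtColor(im,cv2.COLOR_BGR2HSV),(23,150,120),(34,255,255));
for r in range(285,340,5):
    xs=np.nonzero(m[r])[0]
    xs=xs[(xs>215)&(xs<300)]
    if len(xs)>3: 
        c=(xs.min()+xs.max())/2; p=onz(K,P,c,r,.232);print(r,xs.min(),xs.max(),p.round(4),toolxy(p).round(4))
kt=load('t2.png');a=cv2.imread('pics/t2.png');h=cv2.inRange(cv2.cvtColor(a,cv2.COLOR_BGR2HSV),(20,120,90),(34,255,255))
for r in range(150,196,3):
    xs=np.nonzero(h[r,270:300])[0]+270
    if len(xs)>2:print('top',r,xs.min(),xs.max(),onz(*kt,(xs.min()+xs.max())/2,r,.232).round(4))
print('grip side',onz(*load('w2.png'),255,230,.15))
E
```

```text
310 246 270 [ 0.5171 -0.0202  0.232 ] [-0.0909  0.0027  0.1275]
315 246 271 [ 0.5226 -0.0203  0.232 ] [-0.0964  0.0032  0.1275]
320 245 271 [ 0.528  -0.0214  0.232 ] [-0.1019  0.0027  0.1275]
325 245 271 [ 0.5336 -0.022   0.232 ] [-0.1075  0.0028  0.1275]
330 245 271 [ 0.5392 -0.0226  0.232 ] [-0.1132  0.0028  0.1275]
335 245 269 [ 0.5448 -0.0241  0.232 ] [-0.1189  0.0018  0.1275]
top 159 283 290 [ 0.5954 -0.0297  0.232 ]
top 162 283 290 [ 0.5856 -0.0295  0.232 ]
top 165 282 290 [ 0.5759 -0.0277  0.232 ]
top 168 282 289 [ 0.5661 -0.0259  0.232 ]
top 171 282 288 [ 0.5564 -0.0241  0.232 ]
top 174 282 288 [ 0.5467 -0.024   0.232 ]
top 177 282 288 [ 0.537  -0.0238  0.232 ]
grip side [ 0.473218   -0.01812333  0.15      ]
```

```bash
python3 -m jog '0 0 .0025 0 0;0 -.01 0 0 0;0 -.016 0 0 0;0 -.016 0 0 0;0 -.016 0 0 0;0 -.016 0 0 0;0 -.011 0 0 0;0 -.005 0 0 0;0 0 0 0 0;0 0 0 0 0'
python3 - <<'E'
from sad import *
b=shot('side','s3.png')[0];a=shot('top','t3.png')[0]
avg(6)
cv2.imwrite('pics/c3.png',cv2.resize(b[130:215,215:325,::-1],None,fx=7,fy=7,interpolation=cv2.INTER_CUBIC))
K,P=load('s3.png')
d=np.array([np.cos(-.105),np.sin(-.105),0]);n=np.array([-d[1],d[0],0]);S=np.array([.516,-.0215,.23])
for nm,x,z in(('end',-.022,.01),('f-',-.009,0),('f+',.009,0),('in',.019,.01),('beamend',.064,0)):
    for y in(-.012,.012):print(nm,y,(((proj(K,P,S+d*x+n*y+[0,0,z])-[215,130])*7)).round(0))
s=robot.read_state();T=s['tool_pos']
for y in(-.049,-.012,0,.012,.049):print('bar',y,((proj(K,P,[T[0]+n[0]*y,T[1]+n[1]*y,T[2]-.0968])-[215,130])*7).round(0))
E
```

```text
t: 8.52
tool_pos: [0.5159, -0.0202, 0.3591]
orientation: [-0.174, -3.136, -0.0]
force: [-0.7, -0.0, -7.5]
opening: 0.0156
gripper_force: 40.0
F [-0.21  -0.011 -7.173] sd [0.46 0.34 0.52] jt [ 4.0000e-03 -4.7326e+01 -5.3718e+01 -1.7000e-02  8.1000e-02 -0.0000e+00
  6.0000e-03  4.0000e-03 -1.8000e-02] sd [0.007 0.119 0.039 0.    0.005 0.    0.008 0.03  0.039] z [ 0.51577829 -0.02030256  0.35910194] t 8.9167 n 6
end -0.012 [272. 326.]
end 0.012 [258. 294.]
f- -0.012 [301. 341.]
f- 0.012 [288. 309.]
f+ -0.012 [342. 335.]
f+ 0.012 [328. 303.]
in -0.012 [365. 313.]
in 0.012 [350. 281.]
beamend -0.012 [465. 318.]
beamend 0.012 [449. 286.]
bar -0.049 [344. 326.]
bar -0.012 [321. 275.]
bar 0 [314. 259.]
bar 0.012 [307. 243.]
bar 0.049 [286. 197.]
```

View pics/c3.png

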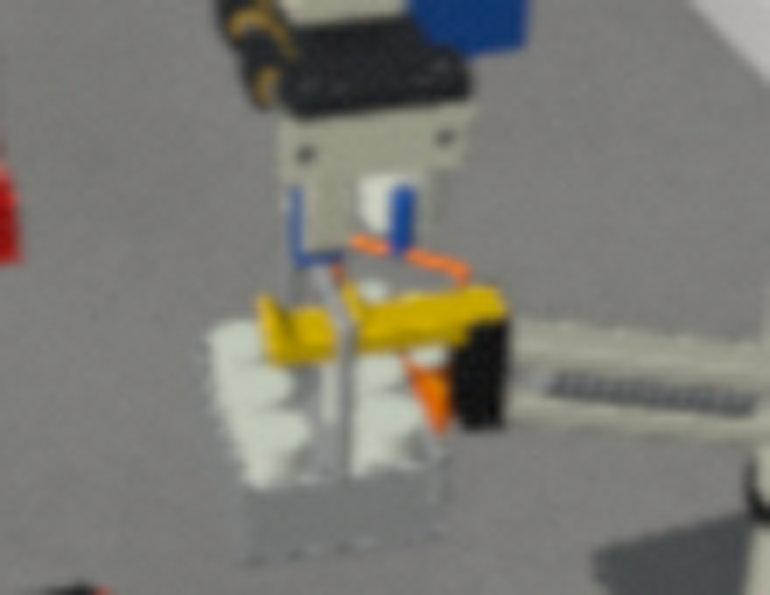

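The side view shows the bar over the saddle floor, with the slope tips at about (262,300) and (350,285) in the crop. This matches the prediction, so I lower onto it.

```bash
python3 -m jog '0 0 0 .004 0;0 0 0 .006 0;0 0 0 .006 0;0 0 0 .004 0;0 0 0 .002 0;0 0 0 .002 0;0 0 0 .002 0;0 0 0 .002 0;0 .0005 0 .002 0;0 .0005 0 .002 0'
python3 -c "
from sad import *
avg(5)"
python3 -m jog '0 .0005 0 .002 0;0 .0005 0 .002 0;0 .0005 0 .002 0;0 .0005 0 .002 0;0 .0004 0 .002 0;0 .0004 0 .002 0;0 .0004 0 .002 0;0 .0004 0 .002 0;0 .0004 0 .002 0;0 .0003 0 .002 0'
python3 -c "
from sad import *
avg(5)"
```

```text
t: 9.75
tool_pos: [0.5151, -0.0202, 0.3273]
orientation: [0.175, 3.136, -0.0]
force: [-0.3, -0.1, -5.2]
opening: 0.0163
gripper_force: 40.0
F [ 0.487 -0.173 -5.042] sd [0.26 0.73 0.36] jt [ 2.0000e-03 -4.6609e+01 -5.2312e+01 -3.2000e-02  2.4100e-01 -1.0000e-03
 -4.0000e-03 -9.8000e-02  1.0000e-03] sd [0.013 0.61  0.622 0.003 0.113 0.    0.023 0.064 0.032] z [ 0.51514702 -0.02022774  0.32732681] t 10.0 n 5
t: 10.83
tool_pos: [0.5109, -0.0197, 0.3069]
orientation: [0.175, 3.136, -0.0]
force: [1.2, 0.1, -3.0]
opening: 0.0159
gripper_force: 40.0
F [ 1.746 -0.191 -3.565] sd [0.58 0.49 0.57] jt [-2.3000e-02 -4.5298e+01 -5.0742e+01 -1.0000e-01  6.7800e-01 -1.0000e-03
  1.1000e-02 -3.1600e-01  1.0000e-03] sd [0.023 0.583 0.59  0.009 0.117 0.    0.029 0.061 0.039] z [ 0.51073137 -0.01975134  0.30706021] t 11.0833 n 5
```

```bash
python3 -m jog '0 0 0 .002 0;0 0 0 .002 0;0 0 0 .002 0;0 .0001 0 .002 0;0 .0001 0 .002 0;0 .0001 0 .002 0;0 .0001 0 .002 0;0 .0001 0 .002 0;0 .0001 0 .002 0;0 0 0 .002 0'
python3 -c "
from sad import *
avg(5)"
```

```text
t: 11.92
tool_pos: [0.5101, -0.0197, 0.2868]
orientation: [-0.175, -3.137, -0.0]
force: [-4.0, 0.1, -1.0]
opening: 0.0156
gripper_force: 40.0
F [-2.92   0.467 -2.368] sd [0.94 0.29 0.27] jt [-1.2900e-01 -4.4993e+01 -5.1621e+01 -6.0000e-03 -1.0960e+00  1.0000e-03
  1.0500e-01  6.2900e-01 -6.0000e-03] sd [0.035 0.573 0.41  0.006 0.31  0.    0.028 0.117 0.024] z [ 0.51010984 -0.01967985  0.28700686] t 12.1667 n 5
```

```bash
python3 -m jog '0 .0004 0 .001 0;0 .0003 0 .002 0;0 0 0 .002 0;0 0 0 .002 0;0 0 0 .002 0;0 -.0001 0 .002 0;0 -.0001 0 .002 0;0 -.0001 0 .002 0;0 -.0001 0 .002 0;0 0 0 0 0'
python3 -c "
from sad import *
avg(8)"
```

```text
t: 13.0
tool_pos: [0.51, -0.0197, 0.2696]
orientation: [0.175, 3.136, -0.0]
force: [1.2, 0.2, -0.7]
opening: 0.016
gripper_force: 40.0
F [ 1.095 -0.023 -0.92 ] sd [0.53 0.4  0.58] jt [ 9.0000e-03 -4.3616e+01 -4.8222e+01 -6.0000e-02  5.2600e-01 -0.0000e+00
 -4.0000e-03 -2.5800e-01  0.0000e+00] sd [0.012 0.05  0.082 0.002 0.092 0.    0.021 0.047 0.03 ] z [ 0.50998384 -0.01969137  0.2701487 ] t 13.4 n 8
```

```bash
python3 -m jog '0 -.0002 0 .0015 0;0 -.0002 0 .0015 0;0 -.0001 0 .0015 0;0 -.0002 0 .0015 0;0 -.0001 0 .0015 0;0 -.0002 0 .0015 0;0 -.0002 0 .0015 0;0 -.0001 0 .0005 0;0 0 0 0 0;0 0 0 0 0'
python3 -c "
from sad import *
avg(12)"
```

```text
t: 14.23
tool_pos: [0.5111, -0.0198, 0.2589]
orientation: [-0.175, -3.137, 0.0]
force: [0.1, -0.3, -1.2]
opening: 0.0158
gripper_force: 40.0
F [-0.013  0.028  0.056] sd [0.64 0.64 0.55] jt [ 4.2000e-02 -4.3726e+01 -4.8187e+01  1.3000e-02  7.2000e-02 -0.0000e+00
 -4.0000e-03 -5.0000e-03  1.3000e-02] sd [0.001 0.022 0.064 0.006 0.059 0.    0.018 0.038 0.029] z [ 0.51108346 -0.01981048  0.25893517] t 14.8333 n 12
```

```bash
python3 -c "
from sad import *
avg(30)
b=shot('side','s4.png')[0]
cv2.imwrite('pics/c4.png',cv2.resize(b[130:230,205:325,::-1],None,fx=5,fy=5,interpolation=cv2.INTER_CUBIC))"
```

```text
F [-0.438 -0.088  0.424] sd [0.45 0.46 0.46] jt [ 3.6000e-02 -4.3835e+01 -4.8483e+01  2.9000e-02 -1.3900e-01 -0.0000e+00
  1.2000e-02  1.2300e-01  3.0000e-03] sd [0.004 0.045 0.104 0.003 0.064 0.    0.03  0.045 0.032] z [ 0.51109474 -0.01978925  0.25891838] t 16.3333 n 30
```

View pics/c4.png

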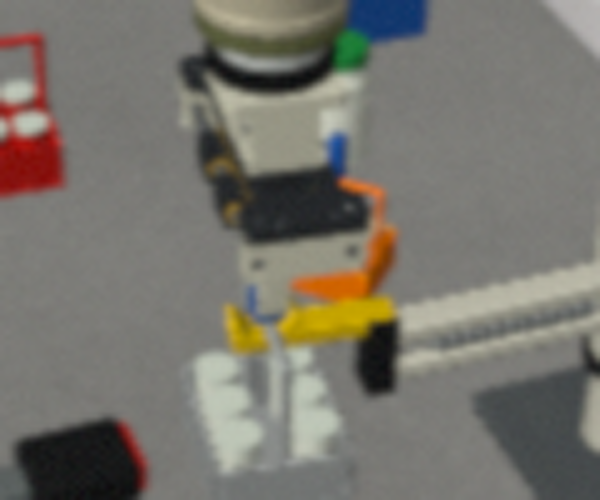

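The bar sits on the saddle floor at about (270,320) in the crop, with the beam level and the links sloping down. The tool reads about 0.45 N upward, so I ease back a few millimetres.

```bash
python3 -m jog '0 .0001 0 -.001 0;0 .0001 0 -.001 0;0 .0001 0 -.001 0;0 .0001 0 -.001 0;0 0.0001 0 -.001 0;0 0 0 0 0;0 0 0 0 0;0 0 0 0 0;0 0 0 0 0;0 0 0 0 0'
python3 -m jog '0 0 0 0 0;0 0 0 0 0;0 0 0 0 0;0 0 0 0 0;0 0 0 0 0;0 0 0 0 0;0 0 0 0 0;0 0 0 0 0;0 0 0 0 0;0 0 0 0 0' >/dev/null
python3 -c "
from sad import *
avg(24)"
```

```text
t: 17.22
tool_pos: [0.5106, -0.0197, 0.2639]
orientation: [-0.175, -3.137, 0.0]
force: [-1.2, -0.1, 0.2]
opening: 0.0154
gripper_force: 40.0
F [-1.295 -0.192 -0.434] sd [0.45 0.55 0.38] jt [-1.0000e-02 -4.4137e+01 -4.9296e+01  1.9000e-02 -4.0200e-01  0.0000e+00
  3.7000e-02  2.5900e-01  5.0000e-03] sd [0.003 0.012 0.033 0.    0.023 0.    0.031 0.025 0.022] z [ 0.51062708 -0.01971599  0.26395234] t 19.25 n 24
```

```bash
python3 -m jog '0 .0001 0 .0005 0;0 0 0 .0005 0;0 0 0 .0005 0;0 0 0 .0005 0;0 0 0 .0005 0;0 0 0 0 0;0 0 0 0 0;0 0 0 0 0;0 0 0 0 0;0 0 0 0 0'
python3 -m jog '0 0 0 0 0;0 0 0 0 0;0 0 0 0 0;0 0 0 0 0;0 0 0 0 0;0 0 0 0 0;0 0 0 0 0;0 0 0 0 0;0 0 0 0 0;0 0 0 0 0' >/dev/null
python3 -c "
from sad import *
avg(24)"
```

```text
t: 20.08
tool_pos: [0.5107, -0.0197, 0.2616]
orientation: [0.175, 3.136, -0.0]
force: [0.8, -0.3, 0.7]
opening: 0.0159
gripper_force: 40.0
F [ 2.974 -0.497  0.557] sd [0.57 0.46 0.47] jt [ 1.5000e-01 -4.3028e+01 -4.6470e+01 -3.2000e-02  1.3360e+00 -1.0000e-03
 -7.0000e-02 -6.4300e-01  3.0000e-03] sd [0.018 0.079 0.218 0.001 0.147 0.    0.028 0.079 0.028] z [ 0.51056565 -0.01973526  0.26146608] t 22.1167 n 24
```

```bash
cat > q.py <<'E'
from plant import robot
s=robot.read_state();print('Fx~',round((s['joint_torque'][4]-.08)/.42,2),s['t'],s['force'],s['tool_pos'])
E
python3 q.py; python3 -m jog '0 -.0002 0 -.0003 0;0 -.0002 0 -.0004 0;0 -.0001 0 0 0;0 0 0 0 0' >/dev/null; python3 q.py
for i in 1 2 3 4; do python3 -m jog '0 0 0 0 0;0 0 0 0 0;0 0 0 0 0;0 0 0 0 0;0 0 0 0 0' >/dev/null; python3 q.py; done
```

```text
Fx~ 3.52 22.1167 [ 4.1846435  -1.21541458  0.46534264] [ 0.51056565 -0.01973526  0.26146608]
Fx~ 1.52 22.45 [ 0.7953312  -0.17315508  0.48090131] [ 0.51075742 -0.01976548  0.26194336]
Fx~ 0.18 22.8667 [ 0.39799081 -0.10516007 -0.08967398] [ 0.51080951 -0.01973943  0.26195871]
Fx~ -0.9 23.2833 [-1.34489077 -0.20459378 -0.34686483] [ 0.51083625 -0.01975522  0.26197427]
Fx~ -1.83 23.7 [-1.95075597  0.23339644 -0.85233153] [ 0.51086353 -0.01973694  0.26200373]
Fx~ -2.58 24.1167 [-2.57192029  0.22147443 -0.6702218 ] [ 0.5108985  -0.01974506  0.262015  ]
```

```bash
python3 -m jog '0 .0003 0 0 0;0 0 0 0 0;0 0 0 0 0;0 0 0 0 0' >/dev/null; python3 q.py
for i in 1 2 3 4 5; do python3 -m jog '0 0 0 0 0;0 0 0 0 0;0 0 0 0 0' >/dev/null; python3 q.py; done
```

```text
Fx~ -1.76 24.45 [-2.44473364 -0.1538428   1.44287405] [ 0.51077912 -0.01975132  0.26218557]
Fx~ -1.63 24.7 [-1.91872416 -0.29899282 -0.67093674] [ 0.5107798  -0.01974609  0.2622047 ]
Fx~ -1.49 24.95 [-0.87405295 -0.44316124 -0.75683583] [ 0.51077935 -0.01974901  0.26219228]
Fx~ -1.34 25.2 [-1.81578874 -0.00537852 -0.09261046] [ 0.51074441 -0.01973675  0.26215025]
Fx~ -1.21 25.45 [-1.49644892 -0.36235382 -0.56858838] [ 0.51077629 -0.01975484  0.26217815]
Fx~ -1.09 25.7 [-0.9067141  -1.03391796  0.37940015] [ 0.51076198 -0.01974657  0.26217159]
```

```bash
python3 -m jog '0 .00005 0 0 0;0 0 0 0 0;0 0 0 0 0;0 0 0 0 0;0 0 0 0 0;0 0 0 0 0' >/dev/null; python3 q.py
python3 -c "
from sad import *
avg(26)"; python3 q.py
```

```text
Fx~ -0.49 26.2 [-0.49242405 -0.25301332  0.1288652 ] [ 0.51071976 -0.01975162  0.26214831]
F [-0.287  0.027 -0.21 ] sd [0.56 0.56 0.52] jt [ 2.6000e-02 -4.3871e+01 -4.8556e+01  5.0000e-03  2.8000e-02 -0.0000e+00
  6.0000e-03  2.4000e-02 -3.0000e-03] sd [0.008 0.043 0.116 0.001 0.077 0.    0.031 0.05  0.033] z [ 0.51068735 -0.01973912  0.26214403] t 27.5 n 26
Fx~ 0.15 27.5 [-0.0566771   0.32430638  0.26414553] [ 0.51068735 -0.01973912  0.26214403]
```

```bash
python3 -m jog '0 -.0001 0 .0005 0;0 0 0 .0005 0;0 0 0 0 0' >/dev/null; python3 q.py
python3 -m jog '.5 0 0 0 0;.5 0 0 0 0;.5 0 0 0 0;.5 0 0 0 0;.5 0 0 0 0;.5 0 0 0 0'
python3 - <<'E'
from sad import *
b=shot('side','s5.png')[0]; w=shot('wrist','w5.png')[0]
cv2.imwrite('pics/c5.png',np.vstack([cv2.resize(b[130:230,205:333,::-1],(400,300)),cv2.resize(w[:,:,::-1],(400,300))]))
E
```

```text
Fx~ 0.34 27.75 [ 0.25151437  0.50538248 -0.40818569] [ 0.5108127  -0.01973339  0.26106616]
t: 28.25
tool_pos: [0.5108, -0.0197, 0.2611]
orientation: [-0.175, -3.137, -0.0]
force: [0.6, -0.3, -0.1]
opening: 0.0457
gripper_force: 0.0
```

View pics/c5.png

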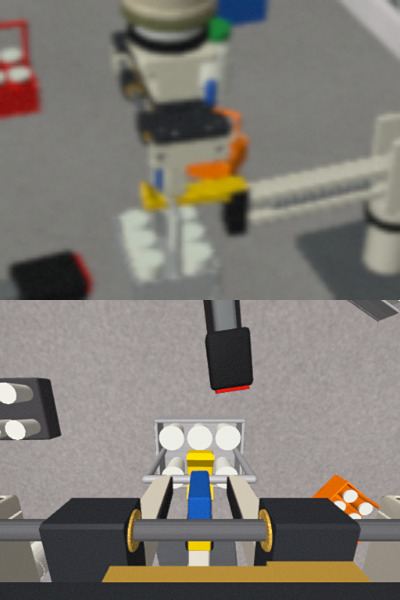

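The gripper is open. The basket hangs upright in the saddle, with the grip at about (200,490) in the lower picture and midway between the fingers. I now retract straight up.

```bash
python3 -m jog '.6 0 0 -.005 0;.6 0 0 -.01 0;.6 0 0 -.015 0;.6 0 0 -.015 0;.6 0 0 -.02 0;.6 0 0 -.02 0;.6 0 0 -.02 0;.6 0 0 -.02 0;.6 0 0 -.015 0;.6 0 0 0 0'
python3 - <<'E'
from sad import *
def y(f):
    m=cv2.inRange(cv2.cvtColor(cv2.imread('pics/'+f),cv2.COLOR_BGR2HSV),(20,120,100),(34,255,255))[160:220,225:295]
    q=np.argwhere(m);return q.mean(0)
def b(f):
    m=cv2.inRange(cv2.cvtColor(cv2.imread('pics/'+f),cv2.COLOR_BGR2HSV),(105,110,40),(125,255,255))[165:200,240:275]
    q=np.argwhere(m);return q.mean(0) if len(q) else None
for i in range(6):
    c=shot('side',f's6{i}.png')
    for _ in range(2): robot.read_camera('top')
    print(y(f's6{i}.png'),b(f's6{i}.png'))
c=c[0];cv2.imwrite('pics/c6.png',cv2.resize(c[110:240,195:335,::-1],None,fx=4,fy=4))
E
```

```text
t: 29.18
tool_pos: [0.5117, -0.0199, 0.4063]
orientation: [0.174, 3.13, -0.001]
force: [0.3, -0.7, 1.1]
opening: 0.0556
gripper_force: 0.0
[33.54090909 41.98181818] [20.08235294 17.51764706]
[33.53603604 42.        ] [20.08235294 17.51764706]
[33.5520362  42.01357466] [20.08235294 17.51764706]
[33.55       42.09090909] [20.08235294 17.51764706]
[33.53881279 42.01369863] [20.08235294 17.51764706]
[33.5520362  42.01357466] [20.08235294 17.51764706]
```

View pics/c6.png

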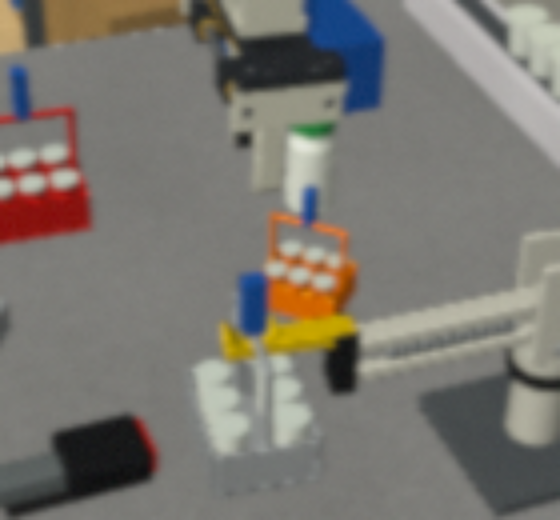

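The basket hangs upright and still, with its grip at about (252,305) and its bar in the saddle. The gripper is clear above it.

```bash
python3 -c "
from plant import robot
print(robot.close_job())"
```

```text
the job is handed in; nothing more can be done
None
```

The basket hangs upright and still in the yellow saddle: I let go with the arm at balance to within about 0.2 N, retracted the gripper clear, and handed the job in at about 30 s of the 69 s allowed; no verdict came back.

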